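# Pin a wheel on the ship model's launching trolley

## Task

Push the loose wheel of the launching trolley fully home along its axle, then push the linch pin down through the cross hole in the axle end until its shoulder sits on the axle, and swing its sprung ring down over the axle end until it snaps shut. Feel the pin in gently and never force it, let go, and leave the other things on the bench as they are.

Things in the scene. Friction and masses are not known exactly. Their poses are not given: they have to be found in the camera images.
- trolley: Launching trolley, fixed on the bench: aluminium axle beam, a 130 mm wheel at each end, a spine with two padded chocks. The far wheel is already pinned; the other is loose. Origin on the bench straight under the cross hole of the loose wheel's axle end; x outboard along that axle, z up.
- hole (a point): Point on the axle's centre line at the cross hole, 65 mm above the bench; fixed to the trolley, axes as trolley, it does not turn with the axle. The axle is a 28 mm steel bar, milled to a 20 mm square from x = -10 to +10 mm here, then round again to its end at x = +16. The straight 10 mm hole passes through two flats, 10 mm from the centre line.
- axle_end (a point): Centre of the axle's end face, 16 mm outboard of 'hole', fixed to the trolley. The axle turns about x in stiff bearings (0.05 N m) and stays where turned. It has been left up to 0.55 rad off upright, either way; this is not measured. The hole then leans and its mouth lies up to 5 mm to one side (y): feel for it, then turn the axle upright with the pin's tip before pushing deeper.
- wheel (a joint): How far the loose wheel stands outboard of its home against the bearing, in m: 0 is home, at most 0.022. It slides along the axle with about 4 N of friction and stops hard at 0. At home its hub nose, 34 mm across, ends 8 mm inboard of 'hole'; further out it covers the hole.
- wheel_rim (a point): Point on the loose wheel's flat outboard face (white rim, black tyre), 50 mm straight above the axle's centre line and 15 mm below the top of the tyre. The wheel can be pushed anywhere on this face.
- pin_grip (a point): Where to grip the linch pin (bare steel, about 106 g, upright in a hole of a drilled wood block): in its head, a block from x -9.5 to +17.5, y -8 to +8 (the faces to grip), z -14 to +6 mm of this point. z up along the shank, x towards the ring. Under the head is a 14 mm round shoulder. Fitted: x outboard along the axle, this point at x +4, y 0, z +30 mm of 'hole'.
- pin: The same linch pin with its ring. Origin under the shoulder on the shank's axis, 4 mm back in x from and 20 mm below 'pin_grip'; same axes. The shank is 9 mm in diameter and 41 mm long below the shoulder, with a 1 mm bevel at the tip. In the block the shoulder rests on the wood, and the pin can lean by 0.03 rad. Fitted, the shoulder sits on the axle's upper flat.
- ring (a joint): Angle of the pin's sprung ring: 0 open, at a right angle to the shank; 1.77 rad shut, its far side against the shank's lower end. The hinge lies along y, 14 mm in x from and 4 mm below 'pin_grip'; growing angle swings the ring down. Up to 0.88 rad it springs back open, past that it snaps shut by itself. It takes up to about 5 N at its far side.
- ring_end (a point): Middle of the far side of the ring, 54 mm from the hinge. A ring of 4 mm steel wire, 54 mm across on its centre line; x points away from the hinge. It passes over the axle end only when the pin is seated with its x outboard along the axle.
- block: Drilled wood block 130 x 85 x 52 mm, fixed, holding the linch pin and two short plain pins. Origin under its centre; the linch pin stands 35 mm along +x, its ring over the block's +x end.
- clevis_pin: Plain round-headed pin without a ring, 18 mm head, in the wood block; leave alone.
- clevis_pin_b: The second plain pin in the wood block; leave alone.
- paint_pot: Small paint pot, 34 x 55 mm, in a plywood tray; leave alone.
- thinner: Small white bottle, 36 x 70 mm, in the same tray; leave alone.
- tape_roll: Roll of tape, 84 mm across, 24 mm high, on the bench; leave alone.
- screwdriver: Screwdriver, 170 mm, lying on the bench; leave alone.
- spring_clamp: Black spring clamp with red jaw pads, about 120 mm, on the bench; leave alone.
Things that resemble listed ones, but are neither listed nor needed, are in the scene too. There is more than one size of the pin; the job needs the larger.

How it is judged (in metres and radians):
On the way, in this order (a step that is already met when the one before it is completed fails the run):
1. the wheel is home against its bearing, within 2 mm (value of joint wheel below 0.002 m), for 0.2 s.
2. the pin is through the cross hole, its shoulder seated on the axle, with the ring still open (z of pin_grip in the frame of hole below 0.0325 m and horizontal distance between pin and hole below 0.003 m and value of joint ring below 0.4 rad), for 0.1 s.
At the end, for the whole second after the job is handed in: The wheel is home within 3 mm; the pin stands upright (within 0.15 rad) in the cross hole, shank within 3 mm of the axle's centre, shoulder seated on the flat within 2.5 mm, its x along the axle within 0.3 rad; the ring is shut round the axle end (beyond 1.6 rad); the pin is at rest and let go (value of joint wheel below 0.003 m and z of pin_grip in the frame of hole between 0.026 and 0.0325 m and horizontal distance between pin and hole below 0.003 m and angle between pin's own z axis and vertical below 0.15 rad and angle between the x axis of pin_grip and the x axis of hole, either way round below 0.3 rad and value of joint ring above 1.6 rad and linear speed of pin below 0.02 m/s); the robot touches nothing.
It fails at once if the pin or its ring is forced: over 35 N between it and the trolley (contact force between pin and trolley above 35 N).
It fails at once if the trolley is shoved by the arm with over 40 N (contact force between the arm and trolley above 40 N).
It fails at once if a bystander is moved by over 20 mm (distance of any of clevis_pin, clevis_pin_b, paint_pot, thinner, tape_roll, screwdriver, spring_clamp from where it was at the start of the episode above 0.02 m).
It also fails if it takes over 69 s, if anything falls off the work surface, if the arm or the gripper's body presses on something with over 40 N, if the wrist force passes 120 N, or if a joint passes its speed limit or range.

## Robot

A 6-joint arm with a two-finger parallel gripper is mounted at the origin on the work surface. World frame = base frame: x ahead of the robot, y to its left, z up, the work surface at z = 0. Lengths are in m, angles in degrees, forces in N, time in s.
With the tool pointing down it reaches from about 0.3 to 0.75 m from the base axis. Payload 8.5 kg.
Tool frame: the origin (TCP) lies at the very end of the fingers, on their centre line; the grasp point (between the pads) lies 19 mm behind it; z points along the fingers, y is the line along which they close (so a half turn about z gives the same grasp; the last joint's range is limited). The gripper opens to 85 mm and grips with 20 to 120 N. Pads are 22 mm wide; open, the fingers measure 114 mm over their backs; the gripper's body (76 mm by 85 mm) begins 54 mm behind the grasp point. The pads swing forward as they close: fully open they stand 13 mm farther back than shut.
Start: joints at [62.091, 21.807, 74.336, -0, 83.858, -12.336], TCP at [0.148, 0.53, 0.231] pointing down, gripper open.
Joint ranges: [-178.18, 178.18], [-50.72, 133.34], [12.68, 142.11], [-81.47, 261.47], [9.98, 163.14], [-165.26, 165.26]. Speed limits (degrees/s): [136.94, 136.94, 180, 180, 180, 180].

## Interface

Orientations are given as a 3x3 rotation matrix whose columns are the frame's x, y, z axes.
In Python, from rig import observe, cams, ticket gives the robot as it stands.
- The arm moves only by the tool move_arm, never from a script. Its arguments are lists of equal length, an entry for each row: "jaw": the finger opening in cm, from 0 to 8.54; "dp": the shift along the tool's x, y, z in cm, a list of three; "turn": the turn, a rotation vector about the tool's x, y, z in rad, a list of three. In form: {"jaw": [jaw, ...], "dp": [[tx, ty, tz], ...], "turn": [[wx, wy, wz], ...]}. A call has 1 to 12 rows; each row shifts and turns the commanded pose from where the row before left it, along the tool's axes as they then stand; what a row does not reach is not made up. A row lasts 1/12 s, in which the tool goes at most 41.7 mm and 7.16 degrees, less where a joint would pass 70% of its speed; a pose out of reach is approached as far as the arm can. A call is refused whole if a number of a shift passes 4.17 or a number of a turn 0.125, either way. A call with a gripper value outside its range is refused whole. The fingers move at their own pace and stop on an object; "force" is the grip in N (left out, the last holds). Time passes only in rows, so rows that do not move let the fingers close. It gives the time, the measured TCP pose, the force, the opening and the grip force at its end, in the units of the state.
- observe(): the state, without advancing time (a new reading comes with each control period).
- cams.get_image(name): name is "scene" or "top" or "wrist"; returns (picture, depth): 400x640x3 uint8, red, green, blue; 400x640 float32, m along the optical axis (not along the pixel's ray), 0 where there is no reading.
- cams.calibration(name): a dict with "vertical_fov" (degrees; the focal length in pixels is half the picture's height over the tangent of half this angle, whatever the lens; pixels are square), "cx", "cy" (the principal point, pixels), "view" (4x4, takes a point from world to camera coordinates); the wrist camera has in their place "tool_from_camera" (4x4, takes a point from camera to tool coordinates, whose origin is the TCP and whose axes are the flange's). Camera axes: x right, y up, looking along -z (the intrinsics and any distortion apply to the point x, -y, -z); pixel columns grow to the right and rows downward; lengths in m; the calibration is good to about 2 mm. A picture is of the moment at which its call begins: read the wrist's pose just before it. calibration takes no time and is no camera call.
- ticket.close_job(): hands the job in; it is judged then, once.
Trained networks look in the newest picture that a camera, given by its name, has taken for a name from the list of things; names that differ only in an ending like _2 or _b are one class to them, and where a whole thing is asked for, a point or a joint stands for the part that bears it (a point fixed in the world has none). Each returns a list of dicts, best first, with "p" (0 to 1); they miss things now and then, are a little off and sometimes report something else, mostly with a low value. They report only what shows in the picture. A call takes as long as a camera call. They do not tell look-alikes from the thing itself.
- cams.spot_in(camera, query): "box" ([centre column, centre row, width, height] as shares, 0 to 1, of the picture: columns of its width, rows of its height, round what is visible of it).
- cams.outline_of(camera, query): "mask" (400x640 bool, what is visible of it) and "box" ([centre column, centre row, width, height] as shares, 0 to 1, of the picture: columns of its width, rows of its height, round what is visible of it).
- cams.mark_of(camera, query): "location" ([column, row] as shares, 0 to 1, of the picture: columns of its width, rows of its height: a listed point, or the origin of a listed thing).
The state is a dict: "time_s": time; "q": joint angles; "qvel": joint speeds; "joint_efforts": joint torques, N m; "position": TCP position; "tool_rot": TCP orientation; "ft_force": force on the tool from outside, world axes, zero at the start; "wrist_torque": the same for the moment, N m; "grip_width": finger opening in m; "gripper_force": force on a finger pad.
Only numpy, scipy, OpenCV 4.12 (cv2) and the standard library are available. Lean on these libraries where they do the work, as an engineer would, in place of code of your own. Each camera call takes 0.05 s, during which the arm holds its last target. There are 200 camera calls.

## Working session

There is one attempt and no reset: what is moved stays moved. The work goes in short steps, Python scripts to look and compute and a tool call to move; the robot and the scene stay as the last step left them, time stands still between calls to the robot, and variables do not carry over. Pictures are saved under pics/ and viewed, at most 10 in all, crops included, and the job is handed in when it is done.

Besides the shell and the picture viewer there is one more tool, called after "Call:" by a JSON object that holds its "method" and its "body". move_arm: Moves the arm, as the interface text tells. Its arguments: {"type":"object","properties":{"jaw":{"type":"array","items":{"type":"number"}},"dp":{"type":"array","items":{"type":"array","items":{"type":"number"}}},"turn":{"type":"array","items":{"type":"array","items":{"type":"number"}}},"force":{"type":"number"}},"required":["jaw","dp","turn"]}

```bash
mkdir -p pics; cat > h.py <<'E'
import numpy as np, cv2
from rig import observe, cams, ticket
def K(c):
    f=200/np.tan(np.radians(c["vertical_fov"])/2); return f,c["cx"],c["cy"]
def T_wc(name,st=None):
    c=cams.calibration(name)
    if name!="wrist": return np.linalg.inv(np.array(c["view"]))
    st=st or observe(); T=np.eye(4); T[:3,:3]=np.array(st["tool_rot"]); T[:3,3]=st["position"]
    return T@np.array(c["tool_from_camera"])
def pt(name,u,v,d,T):
    f,cx,cy=K(cams.calibration(name)); u=np.asarray(u,float);v=np.asarray(v,float);d=np.asarray(d,float)
    p=np.stack([(u-cx)/f*d,-(v-cy)/f*d,-d,np.ones_like(d)],-1)
    return (p@T.T)[...,:3]
def proj(name,P,T):
    f,cx,cy=K(cams.calibration(name)); p=np.linalg.inv(T)@np.append(P,1); return cx+f*p[0]/-p[2], cy-f*p[1]/-p[2]
def cloud(name,d,T):
    v,u=np.mgrid[:400,:640]; return pt(name,u,v,d,T)
E
python3 - <<'E'
from h import *
print({n:{k:v for k,v in cams.calibration(n).items()} for n in("scene","top","wrist")})
ims=[]
for n in("scene","top"):
    T=T_wc(n); im,d=cams.get_image(n); np.savez(f"{n}.npz",im=im,d=d); cv2.imwrite(f"pics/{n}0.png",im[...,::-1])
    for q in("hole","axle_end","wheel_rim","pin_grip","pin","ring_end","block","trolley"):
        for r in cams.mark_of(n,q)[:2]:
            u,v=r["location"][0]*640,r["location"][1]*400
            dd=d[min(int(v),399),min(int(u),639)]
            print(n,q,round(r["p"],2),round(u),round(v),pt(n,u,v,dd,T).round(3))
print(observe()["time_s"])
E
```

```text
{'scene': {'vertical_fov': 45.563145831408036, 'cx': 321.21538137437597, 'cy': 206.6628829359794, 'view': array([[-0.22613621,  0.9740194 , -0.01219124, -0.06482027],
       [-0.71909559, -0.15848245,  0.676598  ,  0.36455227],
       [ 0.65708748,  0.16176997,  0.73625167, -1.24363513],
       [ 0.        ,  0.        ,  0.        ,  1.        ]])}, 'top': {'vertical_fov': 43.158408279437346, 'cx': 317.8034020342223, 'cy': 201.37573885773776, 'view': array([[ 0.05427956, -0.99852015, -0.00335369,  0.17474587],
       [ 0.97381324,  0.0521933 ,  0.22127728, -0.56690229],
       [-0.22077479, -0.0152767 ,  0.97520517, -0.95956058],
       [ 0.        ,  0.        ,  0.        ,  1.        ]])}, 'wrist': {'vertical_fov': 68.05437819322405, 'cx': 322.4637480054777, 'cy': 199.81294858381887, 'tool_from_camera': array([[ 6.17759856e-05,  9.54557276e-01,  2.98027519e-01,
         7.63627551e-02],
       [ 9.99999882e-01,  8.48498140e-05, -4.79049673e-04,
        -5.12378409e-04],
       [-4.82567931e-04,  2.98027514e-01, -9.54557158e-01,
        -1.42553824e-01],
       [ 0.00000000e+00,  
[... 503 characters left out ...]
1 [0.511 0.041 0.081]
scene block 0.94 360 285 [0.661 0.281 0.054]
scene block 0.32 309 172 [0.384 0.13  0.004]
scene trolley 0.64 246 204 [0.494 0.033 0.002]
scene trolley 0.27 394 234 [0.507 0.318 0.001]
top hole 0.83 407 230 [0.503 0.028 0.084]
top axle_end 0.61 399 232 [0.5   0.041 0.078]
top wheel_rim 0.92 412 224 [0.51  0.023 0.114]
top pin_grip 0.8 268 160 [0.633 0.31  0.078]
top pin_grip 0.49 231 152 [0.668 0.399 0.013]
top pin 0.72 271 159 [0.636 0.304 0.076]
top pin 0.64 230 146 [0.683 0.404 0.007]
top ring_end 0.53 262 189 [ 0.591  0.329 -0.001]
top ring_end 0.38 208 145 [0.674 0.446 0.034]
top block 0.63 286 175 [0.613 0.274 0.046]
top trolley 0.97 399 232 [0.501 0.042 0.078]
0.9
```

View pics/scene0.png

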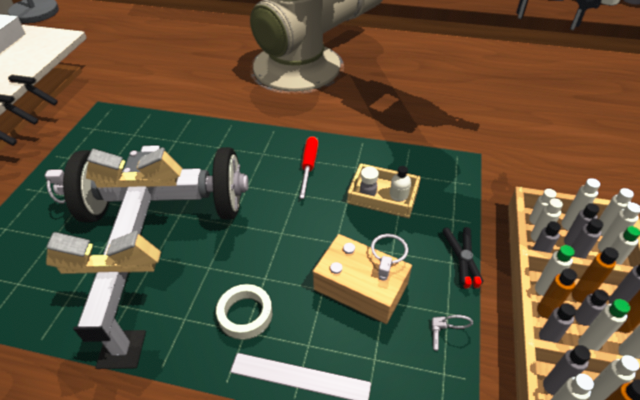

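View pics/top0.png

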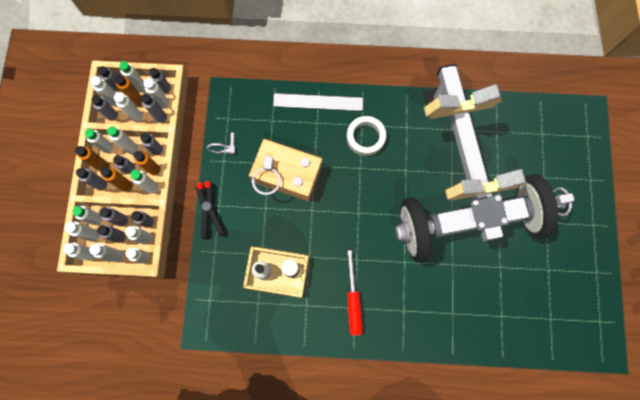

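The top view shows the upright pin in the block at (268,160), with its ring towards the robot. The loose wheel is at (412,228) and its axle end at (399,232). There are two ring pin candidates: the upright one in the block (scene 384,268) and one lying on the mat (scene 441,320). The upright one fits the description. I'll confirm that from close by.

```bash
cat >> h.py <<'E'
from scipy.spatial.transform import Rotation as R
def plan(P,Rt,n=None,st=None):
    "tool-frame shift (cm) and rotation vector from measured pose to (P,Rt)"
    st=st or observe(); R0=np.array(st["tool_rot"]); 
    d=R0.T@(np.array(P)-st["position"])*100; w=R.from_matrix(R0.T@np.array(Rt)).as_rotvec()
    print("dp_tool cm",d.round(2),"|d|",np.linalg.norm(d).round(2),"turn",w.round(4)); return d,w
def down(yaw): # tool x at yaw (rad), z down
    x=np.array([np.cos(yaw),np.sin(yaw),0]); z=np.array([0,0,-1.]); return np.stack([x,np.cross(z,x),z],1)
E
python3 - <<'E'
from h import *
st=observe(); print(np.array(st["tool_rot"]).round(3),st["position"])
t=np.load("top.npz"); T=T_wc("top"); C=cloud("top",t["d"],T)
# far/near wheel & beam: points above 0.10 in trolley region
def show(m,s): 
    p=C[m]; print(s,len(p),p.mean(0).round(4),p.min(0).round(3),p.max(0).round(3))
ww=(C[...,2]>0.118)&(C[...,2]<0.135)&(C[...,0]>0.4)&(C[...,0]<0.65)
near=ww&(C[...,1]<0.06)&(C[...,1]>-0.04); far=ww&(C[...,1]<-0.17)
show(near,"near tyre top"); show(far,"far tyre top")
a=C[near].mean(0);b=C[far].mean(0); v=a-b; print("axis yaw deg",np.degrees(np.arctan2(v[1],v[0])))
h=(C[...,2]>0.06)&(C[...,2]<0.082)&(C[...,1]>0.015)&(C[...,1]<0.08)&(C[...,0]>0.45)&(C[...,0]<0.55)
show(h,"axle end")
bl=(abs(C[...,2]-0.052)<0.006)&(C[...,1]>0.2)&(C[...,1]<0.38)&(C[...,0]>0.54)&(C[...,0]<0.7)
show(bl,"block"); print(cv2.minAreaRect((C[bl][:,:2]*1000).astype(np.float32)))
r=(C[...,2]>0.066)&(C[...,2]<0.10)&(C[...,1]>0.2)&(C[...,1]<0.38)&(C[...,0]>0.5)&(C[...,0]<0.7)
show(r,"pin+ring"); 
for p in C[r][::12]: print(p.round(3),end=";")
E
```

```text
[[-0.963  0.268  0.   ]
 [ 0.268  0.963  0.   ]
 [-0.     0.    -1.   ]] [0.14762818 0.52978473 0.23133389]
near tyre top 487 [0.5081 0.01   0.1245] [ 0.471 -0.037  0.118] [0.568 0.028 0.135]
far tyre top 497 [ 0.5688 -0.2304  0.1245] [ 0.531 -0.251  0.118] [ 0.606 -0.171  0.134]
axis yaw deg 104.17274634613997
axle end 235 [0.499  0.0318 0.074 ] [0.46  0.015 0.06 ] [0.549 0.047 0.082]
block 2243 [0.6289 0.2747 0.0505] [0.57  0.204 0.046] [0.688 0.351 0.058]
((629.5795288085938, 277.9371643066406), (130.6007537841797, 86.46306610107422), 73.35614776611328)
pin+ring 197 [0.6145 0.3119 0.0716] [0.567 0.286 0.066] [0.643 0.342 0.08 ]
[0.643 0.318 0.075];[0.639 0.317 0.077];[0.636 0.311 0.078];[0.635 0.305 0.076];[0.63  0.317 0.076];[0.63  0.309 0.07 ];[0.624 0.316 0.076];[0.622 0.31  0.075];[0.622 0.305 0.069];[0.617 0.327 0.068];[0.615 0.331 0.068];[0.611 0.332 0.068];[0.604 0.291 0.068];[0.596 0.288 0.066];[0.588 0.286 0.067];[0.573 0.327 0.069];[0.567 0.323 0.067];
```

```bash
cat >> h.py <<'E'
def rows(P,Rt,n,P0=None,R0=None):
    st=observe(); P0=np.array(st["position"] if P0 is None else P0); R0=np.array(st["tool_rot"] if R0 is None else R0)
    w=R.from_matrix(R0.T@np.array(Rt)).as_rotvec(); dR=R.from_rotvec(w/n).as_matrix(); s=(np.array(P)-P0)/n*100
    Rc=R0; o=[]
    for i in range(n): o.append((Rc.T@s).round(2).tolist()); Rc=Rc@dR
    print("turn",(w/n).round(4).tolist(),"dp",o)
E
python3 -c "
from h import *
rows([0.49,0.10,0.21],down(np.radians(104)),18)"
```

```text
turn [0.0, 0.0, 0.0586] dp [[-2.47, -1.79, 0.12], [-2.57, -1.64, 0.12], [-2.67, -1.49, 0.12], [-2.75, -1.33, 0.12], [-2.82, -1.17, 0.12], [-2.88, -1.0, 0.12], [-2.94, -0.83, 0.12], [-2.98, -0.65, 0.12], [-3.01, -0.48, 0.12], [-3.04, -0.3, 0.12], [-3.05, -0.12, 0.12], [-3.05, 0.06, 0.12], [-3.04, 0.23, 0.12], [-3.02, 0.41, 0.12], [-3.0, 0.59, 0.12], [-2.96, 0.76, 0.12], [-2.91, 0.93, 0.12], [-2.85, 1.1, 0.12]]
```

Call:
{"method": "move_arm", "body": {"jaw": [0,0,0,0,0,0,0,0,0], "dp": [[-2.5,-1.8,0.1],[-2.6,-1.6,0.1],[-2.7,-1.5,0.1],[-2.75,-1.3,0.1],[-2.8,-1.2,0.1],[-2.9,-1,0.1],[-2.9,-0.8,0.1],[-3,-0.65,0.1],[-3,-0.5,0.1]], "turn": [[0,0,0.0586],[0,0,0.0586],[0,0,0.0586],[0,0,0.0586],[0,0,0.0586],[0,0,0.0586],[0,0,0.0586],[0,0,0.0586],[0,0,0.0586]], "force": 30}}

```text
time_s: 1.65
position: [0.3201, 0.3138, 0.2224]
tool_rot: [[-0.695, 0.719, 0.0], [0.719, 0.695, 0.0], [-0.0, 0.0, -1.0]]
ft_force: [1.4, -0.0, -0.4]
grip_width: 0.0001
gripper_force: 0.0
```

Call:
{"method": "move_arm", "body": {"jaw": [0,0,0,0,0,0,0,0,0,0,0], "dp": [[-3,-0.3,0.1],[-3,-0.1,0.1],[-3,0,0.1],[-3,0.2,0.1],[-3,0.4,0.1],[-3,0.6,0.1],[-3,0.8,0.1],[-2.9,0.9,0.1],[-2.9,1.1,0.1],[0,0,0],[0,0,0]], "turn": [[0,0,0.0586],[0,0,0.0586],[0,0,0.0586],[0,0,0.0586],[0,0,0.0586],[0,0,0.0586],[0,0,0.0586],[0,0,0.0586],[0,0,0.0586],[0,0,0],[0,0,0]]}}

```text
time_s: 2.57
position: [0.4896, 0.0996, 0.213]
tool_rot: [[-0.24, 0.971, -0.001], [0.971, 0.24, 0.0], [0.0, -0.001, -1.0]]
ft_force: [-1.1, 0.6, 0.0]
grip_width: 0.0003
gripper_force: 0.0
```

```bash
python3 - <<'E'
from h import *
st=observe(); T=T_wc("wrist",st); im,d=cams.get_image("wrist"); np.savez("w1.npz",im=im,d=d,T=T); cv2.imwrite("pics/w1.png",im[...,::-1])
print(st["position"],st["time_s"])
for q in("hole","axle_end","wheel_rim"):
    for r in cams.mark_of("wrist",q)[:2]:
        u,v=r["location"][0]*640,r["location"][1]*400
        print(q,round(r["p"],2),round(u),round(v),pt("wrist",u,v,d[min(int(v),399),min(int(u),639)],T).round(4))
E
```

```text
[0.48958248 0.09955742 0.2130045 ] 2.5667
hole 0.69 321 246 [0.4862 0.1096 0.223 ]
hole 0.18 477 59 [0.5984 0.248  0.0576]
axle_end 0.86 320 235 [0.4997 0.0446 0.06  ]
```

View pics/w1.png

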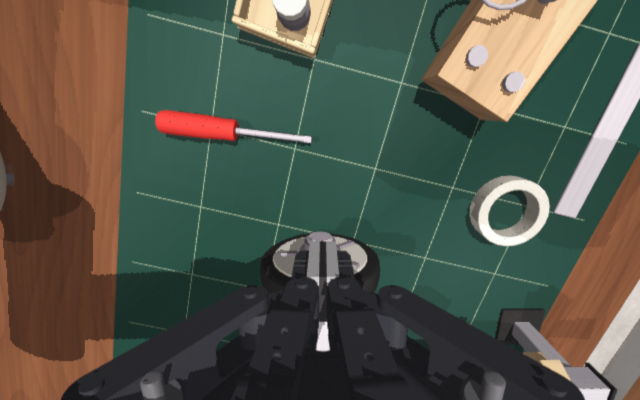

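The wrist view shows the loose wheel face, white rim around (320,255), with the axle end at (320,238). The fingers cover its middle. I'll fit the face plane from depth.

```bash
python3 - <<'E'
from h import *
w=np.load("w1.npz"); C=cloud("wrist",w["d"],w["T"]); im=w["im"].astype(int)
m=np.zeros((400,640),bool); m[236:300,262:380]=1
m&=(C[...,1]<0.07)&(C[...,1]>-0.01)&(C[...,2]<0.14)&(w["d"]>0)
P=C[m]; idx=np.argwhere(m)
a=P[(P[:,2]>0.02)]
# dominant plane normal=(cos t, sin t)
best=None
for t in np.radians(np.arange(95,115,.5)):
    s=a[:,0]*np.cos(t)+a[:,1]*np.sin(t); h,e=np.histogram(s,bins=np.arange(-.05,.3,.0015)); k=h.argmax()
    if best is None or h[k]>best[0]: best=(h[k],np.degrees(t),e[k])
print(best,len(a))
t=np.radians(best[1]); s=P[:,0]*np.cos(t)+P[:,1]*np.sin(t); h,e=np.histogram(s,bins=np.arange(-.13,-.0,.002))
n=np.array([np.cos(t),np.sin(t)]);l=np.array([-n[1],n[0]])
for lo in np.arange(s.min(),s.max(),.003):
    k=(s>=lo)&(s<lo+.003)
    if k.sum()>5: print(round(lo,4),k.sum(),"lat",(P[k][:,:2]@l).min().round(4),(P[k][:,:2]@l).max().round(4),"z",P[k][:,2].min().round(3),P[k][:,2].max().round(3))
E
```

```text
(np.int64(566), np.float64(98.0), np.float64(-0.042499999999999996)) 3077
-0.0745 12 lat -0.5845 -0.4393 z -0.001 0.105
-0.0715 57 lat -0.5842 -0.4285 z -0.001 0.109
-0.0685 76 lat -0.5838 -0.4282 z -0.001 0.111
-0.0655 94 lat -0.5832 -0.4282 z -0.001 0.114
-0.0625 119 lat -0.5829 -0.4283 z -0.001 0.117
-0.0595 151 lat -0.5823 -0.4409 z -0.001 0.119
-0.0565 246 lat -0.582 -0.4409 z -0.001 0.12
-0.0535 684 lat -0.5813 -0.4437 z -0.002 0.12
-0.0505 637 lat -0.5808 -0.4551 z -0.001 0.117
-0.0475 174 lat -0.5801 -0.4566 z -0.001 0.117
-0.0445 751 lat -0.5667 -0.5189 z 0.016 0.115
-0.0415 341 lat -0.5641 -0.4809 z 0.036 0.1
-0.0385 31 lat -0.5411 -0.485 z 0.044 0.094
-0.0355 17 lat -0.5209 -0.4849 z 0.063 0.077
-0.0325 32 lat -0.4907 -0.4847 z 0.058 0.079
-0.0295 23 lat -0.5179 -0.4874 z 0.059 0.073
-0.0265 111 lat -0.5141 -0.4885 z 0.064 0.076
-0.0235 7 lat -0.5129 -0.5075 z 0.066 0.074
```

```bash
python3 - <<'E'
from h import *
w=np.load("w1.npz"); C=cloud("wrist",w["d"],w["T"]); im=w["im"].astype(int)
m=np.zeros((400,640),bool); m[236:300,262:380]=1
m&=(C[...,1]<0.07)&(C[...,2]<0.125)&(C[...,2]>.02)&(w["d"]>0)
def ransac(P,tol):
    rng=np.random.default_rng(0);b=None
    for _ in range(600):
        q=P[rng.choice(len(P),3,False)]; n=np.cross(q[1]-q[0],q[2]-q[0]); 
        if np.linalg.norm(n)<1e-9: continue
        n/=np.linalg.norm(n)
        if abs(n[2])>.2: continue
        k=abs((P-q[0])@n)<tol
        if b is None or k.sum()>b.sum(): b=k
    c=P[b].mean(0); n=np.linalg.svd(P[b]-c,full_matrices=False)[2][2]; n*=np.sign(n[1]); return c,n,b
for nm,k in(("all",m),("white",m&(im.min(-1)>110)),("black",m&(im.max(-1)<70))):
    P=C[k]; c,n,b=ransac(P,.0015); print(nm,len(P),b.sum(),c.round(4),n.round(3),"yaw",np.degrees(np.arctan2(n[1],n[0])).round(2), P[b].min(0).round(3),P[b].max(0).round(3))
for nm in("top","scene"):
    t=np.load(nm+".npz"); T=T_wc(nm); D=cloud(nm,t["d"],T)
    ww=(D[...,2]>0.10)&(D[...,2]<0.135)&(D[...,0]>0.4)&(D[...,0]<0.65)&(t["im"].max(-1)<75)
    cs=[]
    for s,k in(("near",ww&(D[...,1]>-.04)&(D[...,1]<.05)),("far",ww&(D[...,1]<-.17))):
        P=D[k][:,:2]; c=np.median(P,0); v=np.linalg.svd(P-P.mean(0),full_matrices=False)[2][0]; cs.append(c); print(nm,s,len(P),c.round(4),"axis yaw",(np.degrees(np.arctan2(v[1],v[0]))%180-90).round(2)%180)
    v=cs[0]-cs[1]; print("join",np.degrees(np.arctan2(v[1],v[0])))
E
```

```text
all 3077 1942 [0.502  0.0231 0.0716] [-0.243  0.97   0.013] yaw 104.06 [0.445 0.007 0.02 ] [0.564 0.038 0.119]
white 797 582 [0.5215 0.0286 0.0621] [-0.244  0.97   0.005] yaw 104.1 [0.457 0.011 0.02 ] [0.553 0.037 0.107]
black 1573 968 [0.5032 0.0226 0.0799] [-0.242  0.97   0.015] yaw 104.02 [0.444 0.006 0.02 ] [0.566 0.038 0.12 ]
top near 730 [0.5051 0.0092] axis yaw 104.42
top far 762 [ 0.5663 -0.2313] axis yaw 104.26
join 104.28275467366764
scene near 701 [0.5323 0.0173] axis yaw 101.16
scene far 860 [ 0.5886 -0.2245] axis yaw 145.93
join 103.11399819107827
```

Call:
{"method": "move_arm", "body": {"jaw": [0,0,0,0,0,0,0,0,0], "dp": [[0,-0.5,3.5],[0,0,3.5],[-1,0,3.5],[-2,0,0.8],[-2,0,0],[-0.7,0,0],[-0.4,0,0],[-0.4,0,0],[0,0,0]], "turn": [[0,0,0],[0,0,0],[0,0,0],[0,0,0],[0,0,0],[0,0,0],[0,0,0],[0,0,0],[0,0,0]]}}

```text
time_s: 3.52
position: [0.5001, 0.0365, 0.1009]
tool_rot: [[-0.242, 0.97, 0.001], [0.97, 0.242, -0.0], [-0.0, 0.001, -1.0]]
ft_force: [0.1, 0.7, 0.0]
grip_width: 0.0002
gripper_force: 0.0
```

Call:
{"method": "move_arm", "body": {"jaw": [0,0,0,0,0,0], "dp": [[-0.3,0,0],[-0.3,0,0],[-0.3,0,0],[-0.2,0,0],[-0.2,0,0],[0,0,0]], "turn": [[0,0,0],[0,0,0],[0,0,0],[0,0,0],[0,0,0],[0,0,0]]}}

```text
time_s: 4.02
position: [0.5032, 0.0234, 0.1004]
tool_rot: [[-0.242, 0.97, 0.0], [0.97, 0.242, -0.0], [-0.0, 0.0, -1.0]]
ft_force: [-0.8, 1.9, 2.1]
grip_width: -0.0002
gripper_force: 1.1
```

Call:
{"method": "move_arm", "body": {"jaw": [0,0,0,0,0], "dp": [[-0.2,0,0],[-0.2,0,0],[-0.15,0,0],[-0.1,0,0],[0,0,0]], "turn": [[0,0,0],[0,0,0],[0,0,0],[0,0,0],[0,0,0]]}}

```text
time_s: 4.43
position: [0.5048, 0.017, 0.1003]
tool_rot: [[-0.242, 0.97, 0.0], [0.97, 0.242, -0.0], [-0.0, 0.0, -1.0]]
ft_force: [1.1, 1.5, 1.9]
grip_width: -0.0
gripper_force: 1.1
```

Call:
{"method": "move_arm", "body": {"jaw": [0,0,0,0,0], "dp": [[-0.15,0,0],[-0.15,0,0],[-0.1,0,0],[-0.1,0,0],[0,0,0]], "turn": [[0,0,0],[0,0,0],[0,0,0],[0,0,0],[0,0,0]]}}

```text
time_s: 4.85
position: [0.5051, 0.0155, 0.1003]
tool_rot: [[-0.242, 0.97, -0.001], [0.97, 0.242, 0.006], [0.006, 0.0, -1.0]]
ft_force: [-1.3, 22.4, 7.2]
grip_width: 0.0002
gripper_force: 10.8
```

Wheel is home: a hard stop at 22 N. Next I'll back off and look at the axle end.

Call:
{"method": "move_arm", "body": {"jaw": [0,0,0,0,0,0], "dp": [[0.5,0,0],[1.5,0,0],[0,0,-3.5],[0,0,-3.5],[0,0,-1],[0,0,0]], "turn": [[0,0,0],[0,0,0],[0,0,0],[0,0,0],[0,0,0],[0,0,0]]}}

```text
time_s: 5.35
position: [0.5023, 0.0312, 0.1829]
tool_rot: [[-0.242, 0.97, 0.006], [0.97, 0.242, -0.002], [-0.003, 0.005, -1.0]]
ft_force: [-0.3, -0.5, 0.1]
grip_width: -0.0004
gripper_force: 0.0
```

```bash
python3 - <<'E'
from h import *
st=observe(); T=T_wc("wrist",st); im,d=cams.get_image("wrist"); np.savez("w2.npz",im=im,d=d,T=T)
print(st["position"],st["time_s"],st["tool_rot"])
for q in("hole","axle_end"):
    for r in cams.mark_of("wrist",q)[:2]:
        u,v=r["location"][0]*640,r["location"][1]*400
        print(q,round(r["p"],2),round(u),round(v),pt("wrist",u,v,d[min(int(v),399),min(int(u),639)],T).round(4))
cv2.imwrite("pics/w2.png",cv2.resize(im[120:280,220:420],None,fx=3.75,fy=3.75,interpolation=cv2.INTER_CUBIC)[...,::-1])
E
```

```text
[0.50228531 0.03122626 0.18292398] 5.35 [[-0.24173613  0.97032548  0.0056655 ]
 [ 0.970336    0.24175109 -0.00211264]
 [-0.00341959  0.00498674 -0.99998172]]
hole 0.83 324 197 [0.5039 0.0325 0.0769]
hole 0.61 321 179 [0.4983 0.0442 0.0633]
axle_end 0.79 324 180 [0.5008 0.0448 0.0671]
```

View pics/w2.png

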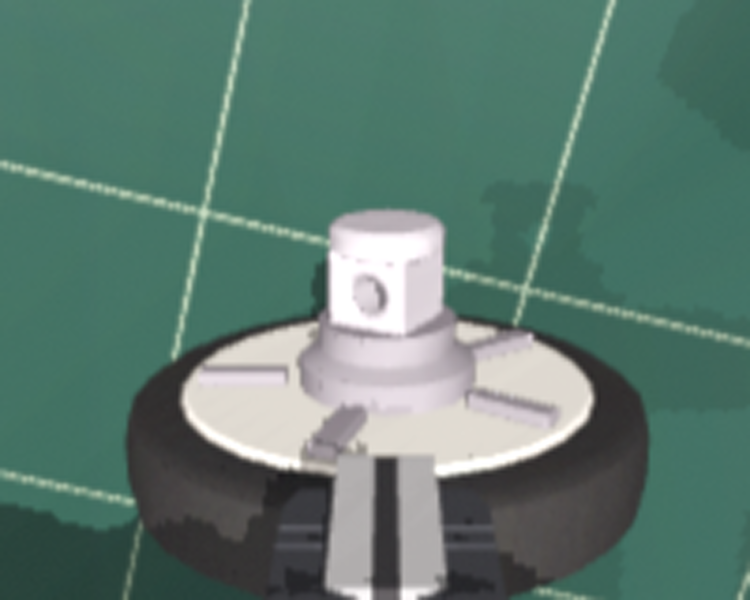

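The crop shows the home wheel and the axle's square with its hole at crop (370,294), px (318.7,198.4). The round end is centred at crop 386, px 322.9, so the mouth lies to the left of it (tool −y). I'll compute positions from these, then go to the pin.

```bash
python3 - <<'E'
from h import *
w=np.load("w2.npz"); T=w["T"]; C=cloud("wrist",w["d"],T)
n=np.array([np.cos(np.radians(104.1)),np.sin(np.radians(104.1))]); l=np.array([n[1],-n[0]])
def ray(u,v,z):
    f,cx,cy=K(cams.calibration("wrist")); r=T[:3,:3]@np.array([(u-cx)/f,-(v-cy)/f,-1]); o=T[:3,3]; return o+r*(z-o[2])/r[2]
def cr(x,y): return 220+x/3.75-.4,120+y/3.75-.4
for nm,x,y,z in(("hole",370,294,.0743),("endL",329,236,.065),("endR",442,236,.065),("endtop",386,212,.065),("collarL",301,372,.065),("collarR",474,372,.065),("flatL",329,300,.0725),("flatR",408,300,.074)):
    p=ray(*cr(x,y),z); print(nm,p.round(4),"s",(p[:2]@n).round(4),"lat",(p[:2]@l).round(4))
# depth near the hole flats
for v in range(176,210,3): print(v,[(C[v,u,:2]@l).round(4).tolist().__str__()+"/"+str(C[v,u,2].round(4))+"/"+str((C[v,u,:2]@n).round(4)) for u in(310,314,318,322,326,330,334)])
# wheel rim face
a=np.array([p for p in C[200:255,260:390].reshape(-1,3) if .02<p[2]<.12]); s=a[:,:2]@n; h,e=np.histogram(s,bins=np.arange(-.2,0,.001)); print("face s",e[h.argmax()])
E
```

```text
hole [0.4991 0.0292 0.0743] s -0.0933 lat 0.4912
endL [0.4867 0.0382 0.065 ] s -0.0815 lat 0.4813
endR [0.5131 0.0448 0.065 ] s -0.0815 lat 0.5086
endtop [0.4986 0.0473 0.065 ] s -0.0756 lat 0.4951
collarL [0.4878 0.0024 0.065 ] s -0.1166 lat 0.4737
collarR [0.5299 0.0128 0.065 ] s -0.1167 lat 0.5171
flatL [0.4901 0.0249 0.0725] s -0.0953 lat 0.4814
flatR [0.5083 0.0299 0.074 ] s -0.0949 lat 0.5002
176 ['0.4813/0.0007/-0.0902', '0.4858/0.0003/-0.0903', '0.4909/0.0541/-0.0779', '0.4946/0.0549/-0.0778', '0.4983/0.0553/-0.0777', '0.5021/0.0554/-0.0777', '0.5081/0.0015/-0.0901']
179 ['0.4838/0.066/-0.0779', '0.4874/0.0659/-0.078', '0.491/0.0658/-0.078', '0.4946/0.068/-0.0775', '0.4981/0.0682/-0.0774', '0.5018/0.0667/-0.0778', '0.5053/0.0673/-0.0777']
182 ['0.484/0.0725/-0.0791', '0.4876/0.0751/-0.0784', '0.4911/0.0778/-0.0778', '0.4946/0.077/-0.078', '0.498/0.0767/-0.0781', '0.5015/0.0745/-0.0786', '0.505/0.0739/-0.0788']
185 ['0.484/0.0726/-0.0818', '0.4876/0.0756/-0.081', '0.4911/0.0777/-0.0805', '0.4946/0.0781/-0.0804', '0.498/0.0781/-0.0804', '0.5015/0.0775/-0.0805', '0.505/0.0756/-0
[... 757 characters left out ...]
0.0702/-0.0964', '0.4909/0.0671/-0.0974', '0.4945/0.064/-0.0984', '0.498/0.0778/-0.094', '0.5017/0.0738/-0.0953', '0.5055/0.0672/-0.0974']
203 ['0.4836/0.0692/-0.0996', '0.4874/0.0729/-0.0984', '0.4909/0.0718/-0.0988', '0.4945/0.0769/-0.0971', '0.498/0.0781/-0.0967', '0.5017/0.0736/-0.0982', '0.5055/0.0672/-0.1003']
206 ['0.4837/0.0714/-0.1017', '0.4873/0.0712/-0.1018', '0.4909/0.0731/-0.1012', '0.4945/0.0759/-0.1002', '0.498/0.0774/-0.0997', '0.5017/0.0738/-0.101', '0.5053/0.0733/-0.1011']
209 ['0.4838/0.0763/-0.1029', '0.4875/0.0794/-0.1018', '0.491/0.079/-0.1019', '0.4945/0.0791/-0.1019', '0.498/0.0794/-0.1018', '0.5015/0.0798/-0.1017', '0.5051/0.0783/-0.1022']
face s -0.11899999999999994
```

```bash
python3 -c "
from h import *
rows([0.625,0.30,0.20],down(np.radians(104)),9)"
```

```text
turn [-0.0002, -0.0, -0.0] dp [[2.56, 2.06, -0.24], [2.56, 2.06, -0.24], [2.56, 2.06, -0.23], [2.56, 2.06, -0.23], [2.56, 2.06, -0.23], [2.56, 2.06, -0.23], [2.56, 2.06, -0.23], [2.56, 2.06, -0.23], [2.56, 2.06, -0.23]]
```

Results, taking s as distance outboard and lat as distance along tool y:

| Item | s | lat |
|---|---|---|
| Axle end face | −0.0778 | n/a |
| Hole | −0.0938 | n/a |
| Axle | n/a | 0.495 |
| Hole mouth | n/a | about 3.8 mm towards tool −y |

The axle therefore leans about 0.39 rad. Next, over the pin.

```bash
python3 -c "
from h import *
rows([0.63,0.31,0.20],down(np.radians(165)),11)"
```

```text
turn [-0.0002, -0.0001, -0.0968] dp [[2.17, 1.75, -0.19], [1.99, 1.96, -0.19], [1.79, 2.14, -0.19], [1.58, 2.3, -0.19], [1.35, 2.44, -0.19], [1.11, 2.56, -0.19], [0.85, 2.66, -0.19], [0.59, 2.73, -0.19], [0.33, 2.77, -0.19], [0.06, 2.79, -0.19], [-0.21, 2.78, -0.19]]
```

Call:
{"method": "move_arm", "body": {"jaw": [4,4,4,4,4,4,4,4,4,4,4,4], "dp": [[2.2,1.75,-0.2],[2,2,-0.2],[1.8,2.1,-0.2],[1.6,2.3,-0.2],[1.35,2.4,-0.2],[1.1,2.6,-0.2],[0.85,2.7,-0.2],[0.6,2.7,-0.2],[0.3,2.8,-0.2],[0,2.8,-0.2],[-0.2,2.8,0],[0,0,0]], "turn": [[0,0,-0.097],[0,0,-0.097],[0,0,-0.097],[0,0,-0.097],[0,0,-0.097],[0,0,-0.097],[0,0,-0.097],[0,0,-0.097],[0,0,-0.097],[0,0,-0.097],[0,0,-0.097],[0,0,0]]}}

```text
time_s: 6.5
position: [0.6313, 0.3148, 0.1969]
tool_rot: [[-0.968, 0.249, -0.003], [0.249, 0.968, -0.0], [0.003, -0.001, -1.0]]
ft_force: [1.3, 0.0, 0.2]
grip_width: 0.0399
gripper_force: 0.0
```

```bash
python3 - <<'E'
from h import *
st=observe(); T=T_wc("wrist",st); im,d=cams.get_image("wrist"); np.savez("w3.npz",im=im,d=d,T=T)
print(st["position"],st["time_s"],st["tool_rot"])
for q in("pin_grip","pin","ring_end"):
    for r in cams.mark_of("wrist",q)[:2]:
        u,v=r["location"][0]*640,r["location"][1]*400
        print(q,round(r["p"],2),round(u),round(v),pt("wrist",u,v,d[min(int(v),399),min(int(u),639)],T).round(4))
cv2.imwrite("pics/w3.png",cv2.resize(im[60:300,180:500],None,fx=2.5,fy=2.5,interpolation=cv2.INTER_CUBIC)[...,::-1])
E
```

```text
[0.63125767 0.31480827 0.19690673] 6.5 [[-9.68481620e-01  2.49065562e-01 -3.11422056e-03]
 [ 2.49067758e-01  9.68486005e-01 -3.32442297e-04]
 [ 2.93327910e-03 -1.09761619e-03 -9.99995096e-01]]
pin_grip 0.81 319 198 [0.6331 0.3104 0.0773]
pin_grip 0.56 407 191 [0.6691 0.4038 0.0141]
pin 0.91 321 195 [0.6313 0.3128 0.0756]
pin 0.85 407 206 [0.6892 0.4017 0.0082]
ring_end 0.63 303 123 [0.5651 0.3139 0.0677]
ring_end 0.54 452 188 [0.6825 0.4592 0.0008]
```

View pics/w3.png

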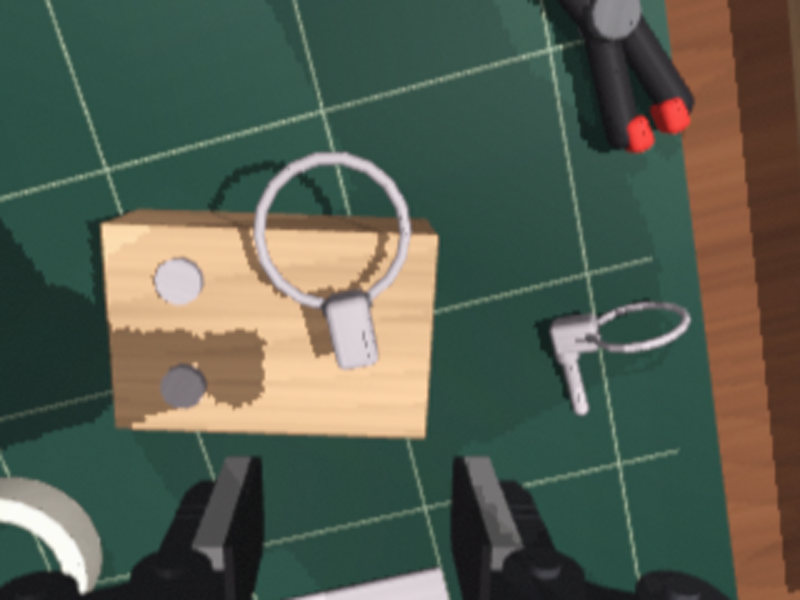

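The crop shows the candidates. The upright ring pin is in the block, head at crop (351,330), px (320,192), with a ring of about 53 mm. A smaller ring pin lies flat on the mat at crop (570,335), px (408,194). The upright one in the block is the larger, and the description says it stands in the block, so that's the one.

```bash
python3 - <<'E'
from h import *
w=np.load("w3.npz"); T=w["T"]; im=w["im"]
def ray(u,v,z):
    f,cx,cy=K(cams.calibration("wrist")); r=T[:3,:3]@np.array([(u-cx)/f,-(v-cy)/f,-1]); o=T[:3,3]; return o+r*(z-o[2])/r[2]
cr=lambda x,y:(180+x/2.5-.3,60+y/2.5-.3)
q=[ray(*cr(*c),.078) for c in((327,297),(363,293),(376,362),(340,368))]
c=np.mean(q,0); v=(q[0]+q[1]-q[2]-q[3])/2; print("top centre",c.round(4),"len",np.linalg.norm(v).round(4),"wid",np.linalg.norm(q[0]-q[1]).round(4),"yaw",np.degrees(np.arctan2(v[1],v[0])).round(2))
C=cloud("wrist",w["d"],T); m=(C[...,2]>.074)&(C[...,2]<.083)&(abs(C[...,0]-.63)<.03)&(abs(C[...,1]-.31)<.03)
print("depth",m.sum(),C[m].mean(0).round(4),C[m][:,2].max(),[np.round(x,4) for x in cv2.minAreaRect((C[m][:,:2]*1000).astype(np.float32))])
# ring centre
r=ray(*cr(333,230),.068); d=r-c; print("ring yaw",np.degrees(np.arctan2(d[1],d[0])).round(2),r.round(4))
yaw=np.arctan2(v[1],v[0]); 
g=c-.004*np.array([np.cos(yaw),np.sin(yaw),0]); g[2]=.072; print("pin_grip",g.round(4))
rows(g+[0,0,.058-.072+.004],down(yaw),4)
E
```

```text
top centre [0.628  0.3131 0.078 ] len 0.0271 wid 0.0131 yaw 175.6
depth 466 [0.6288 0.3129 0.0772] 0.07953868219501098 [array([629.7021, 312.6602]), array([16.0261, 27.0799]), np.float64(86.9841)]
ring yaw 176.46 [0.5921 0.3153 0.068 ]
pin_grip [0.632  0.3128 0.072 ]
turn [-0.0004, -0.0005, -0.0461] dp [[-0.02, 0.07, 3.43], [-0.03, 0.07, 3.43], [-0.03, 0.07, 3.43], [-0.03, 0.07, 3.43]]
```

```bash
python3 - <<'E'
from h import *
st=observe(); print(st["position"],np.array(st["tool_rot"]).round(4),st["qvel"],st["time_s"])
plan([.633,.3127,.062],down(np.radians(176.5)))
E
```

```text
[0.63061683 0.31035754 0.19902529] [[-0.9661  0.2582 -0.0021]
 [ 0.2582  0.9661 -0.0011]
 [ 0.0018 -0.0016 -1.    ]] [-0.56374685 -1.02371873 -0.1397168   0.09627383  0.16440159 -0.20094653] 6.7
dp_tool cm [-0.19  0.31 13.7 ] |d| 13.71 turn [-0.0014 -0.0019 -0.2001]
```

Call:
{"method": "move_arm", "body": {"jaw": [4,4,4,4,4], "dp": [[-0.1,0.1,2],[-0.1,0.1,2],[0,0.1,0],[0,0,0],[0,0,0]], "turn": [[0,0,-0.1],[0,0,-0.1],[0,0,0],[0,0,0],[0,0,0]]}}

```text
time_s: 7.12
position: [0.6336, 0.3133, 0.1616]
tool_rot: [[-0.998, 0.063, 0.001], [0.063, 0.998, 0.0], [-0.001, 0.0, -1.0]]
ft_force: [0.2, -0.6, 0.6]
grip_width: 0.0398
gripper_force: 0.0
```

```bash
python3 - <<'E'
from h import *
st=observe(); T=T_wc("wrist",st); im,d=cams.get_image("wrist")
C=cloud("wrist",d,T); m=(C[...,2]>.074)&(C[...,2]<.083)&(abs(C[...,0]-.63)<.03)&(abs(C[...,1]-.31)<.03)
(cx,cy),wh,a=cv2.minAreaRect((C[m][:,:2]*1000).astype(np.float32)); print(cx,cy,wh,a,C[m][:,2].max())
a=np.radians(a+90 if wh[0]<wh[1] else a); a=a if np.cos(a)<0 else a+np.pi
g=np.array([cx/1000,cy/1000,.072])-.004*np.array([np.cos(a),np.sin(a),0]); print(g,np.degrees(a))
g[2]=.062; plan(g,down(a)); print(st["position"],observe()["position"])
E
```

```text
629.338623046875 312.43536376953125 (15.56137466430664, 26.34093475341797) 86.71351623535156 0.07956806434936348
[0.63333204 0.31220605 0.072     ] 176.71351623535156
dp_tool cm [ 0.05 -0.14 10.  ] |d| 10.0 turn [ 0.0007  0.0022 -0.0052]
[0.63363638 0.31331692 0.16164888] [0.63373556 0.31348061 0.16198211]
```

Call:
{"method": "move_arm", "body": {"jaw": [4,4,4,4,4,1.2,1.2,1.2,1.2,1.2,1.2], "dp": [[0,-0.1,3],[0,0,3],[0,0,3],[0,0,1],[0,0,0],[0,0,0],[0,0,0],[0,0,0],[0,0,0],[0,0,0],[0,0,0]], "turn": [[0,0,0],[0,0,0],[0,0,0],[0,0,0],[0,0,0],[0,0,0],[0,0,0],[0,0,0],[0,0,0],[0,0,0],[0,0,0]], "force": 60}}

```text
time_s: 8.08
position: [0.6344, 0.3132, 0.0632]
tool_rot: [[-0.998, 0.06, 0.005], [0.06, 0.998, 0.001], [-0.005, 0.002, -1.0]]
ft_force: [-0.2, -0.2, 7.3]
grip_width: 0.0144
gripper_force: 61.1
```

Call:
{"method": "move_arm", "body": {"jaw": [1.2,1.2,1.2,1.2,1.2,1.2,1.2], "dp": [[0,0,-1],[0,0,-2],[0,0,-2],[0,0,-2.5],[0,0,-3],[0,0,-3],[0,0,0]], "turn": [[0,0,0],[0,0,0],[0,0,0],[0,0,0],[0,0,0],[0,0,0],[0,0,0]]}}

```text
time_s: 8.67
position: [0.6349, 0.3134, 0.2038]
tool_rot: [[-0.998, 0.06, 0.012], [0.06, 0.998, 0.004], [-0.012, 0.004, -1.0]]
ft_force: [1.2, 0.1, -0.4]
grip_width: 0.0143
gripper_force: 60.1
```

```bash
cat >> h.py <<'E'
yawA=np.radians(104.1); nA=np.array([np.cos(yawA),np.sin(yawA),0]); lA=np.array([nA[1],-nA[0],0]); zA=np.array([0,0,1.])
S_H,L_H,Z_H=-.0938,.495,.065
def W(s,l,z): return s*nA+l*lA+z*zA
def loc(p): p=np.array(p); return np.array([p@nA-S_H,p@lA-L_H,p[2]-Z_H])*1000
def pose(a,t,ds=.003,dl=0.): # tool leaning a (to -lat), TCP t along the shank from the axle centre
    return W(S_H+ds,L_H-t*np.sin(a)+dl,Z_H+t*np.cos(a)), down(yawA)@R.from_rotvec([-a,0,0]).as_matrix()
E
python3 - <<'E'
from h import *
st=observe(); print(st["position"],st["ft_force"],st["grip_width"])
P,Rt=pose(.39,.10); print(P)
Pm=[.55,.15,.20]
rows(P,Rt,13)
E
```

```text
[0.63490261 0.31337636 0.2038192 ] [ 1.19678989  0.09327234 -0.40962558] 0.014299816396896469
[0.46533348 0.02326309 0.15749091]
turn [-0.025, -0.0184, 0.0961] dp [[1.17, -2.31, 0.33], [0.95, -2.42, 0.25], [0.72, -2.5, 0.18], [0.48, -2.56, 0.1], [0.23, -2.6, 0.03], [-0.02, -2.61, -0.04], [-0.27, -2.59, -0.1], [-0.52, -2.55, -0.16], [-0.77, -2.49, -0.21], [-1.0, -2.39, -0.25], [-1.23, -2.28, -0.29], [-1.45, -2.14, -0.32], [-1.66, -1.99, -0.34]]
```

Call:
{"method": "move_arm", "body": {"jaw": [1.2,1.2,1.2,1.2,1.2,1.2,1.2], "dp": [[1.17,-2.31,0.33],[0.95,-2.42,0.25],[0.72,-2.5,0.18],[0.48,-2.56,0.1],[0.23,-2.6,0.03],[-0.02,-2.61,-0.04],[-0.27,-2.59,-0.1]], "turn": [[-0.025,-0.0184,0.0961],[-0.025,-0.0184,0.0961],[-0.025,-0.0184,0.0961],[-0.025,-0.0184,0.0961],[-0.025,-0.0184,0.0961],[-0.025,-0.0184,0.0961],[-0.025,-0.0184,0.0961]]}}

```text
time_s: 9.25
position: [0.5407, 0.1554, 0.1728]
tool_rot: [[-0.733, 0.655, 0.184], [0.678, 0.727, 0.109], [-0.063, 0.204, -0.977]]
ft_force: [0.5, 0.1, -0.8]
grip_width: 0.0144
gripper_force: 60.1
```

Call:
{"method": "move_arm", "body": {"jaw": [1.2,1.2,1.2,1.2,1.2,1.2,1.2,1.2,1.2], "dp": [[-0.52,-2.55,-0.16],[-0.77,-2.49,-0.21],[-1,-2.39,-0.25],[-1.23,-2.28,-0.29],[-1.45,-2.14,-0.32],[-1.66,-1.99,-0.34],[0,0,0],[0,0,0],[0,0,0]], "turn": [[-0.025,-0.0184,0.0961],[-0.025,-0.0184,0.0961],[-0.025,-0.0184,0.0961],[-0.025,-0.0184,0.0961],[-0.025,-0.0184,0.0961],[-0.025,-0.0184,0.0961],[0,0,0],[0,0,0],[0,0,0]]}}

```text
time_s: 10.0
position: [0.4636, 0.0226, 0.153]
tool_rot: [[-0.244, 0.901, 0.359], [0.97, 0.228, 0.089], [-0.002, 0.37, -0.929]]
ft_force: [0.2, -0.5, 0.1]
grip_width: 0.0141
gripper_force: 60.1
```

```bash
python3 - <<'E'
from h import *
st=observe(); T=T_wc("wrist",st); im,d=cams.get_image("wrist"); np.savez("w4.npz",im=im,d=d,T=T)
print(loc(st["position"]),st["time_s"]); P,Rt=pose(.39,.10); plan(P,Rt); print(T_wc("scene")[:3,3])
s,_=cams.get_image("scene"); c=[proj("scene",W(S_H,L_H,.10),T_wc("scene"))]; print(c)
u,v=map(int,c[0]); A=cv2.resize(im[100:280,200:440],(600,450),interpolation=cv2.INTER_CUBIC); cv2.imwrite("pics/w4.png",A[...,::-1])
E
```

```text
[  2.79960273 -39.82295278  88.04441675] 10.0
dp_tool cm [-0.01  0.32 -0.37] |d| 0.49 turn [-0.0116  0.0009  0.0019]
[1.06466679 0.32209416 0.66818287]
[(np.float64(235.11439814998357), np.float64(169.0917193240502))]
```

View pics/w4.png

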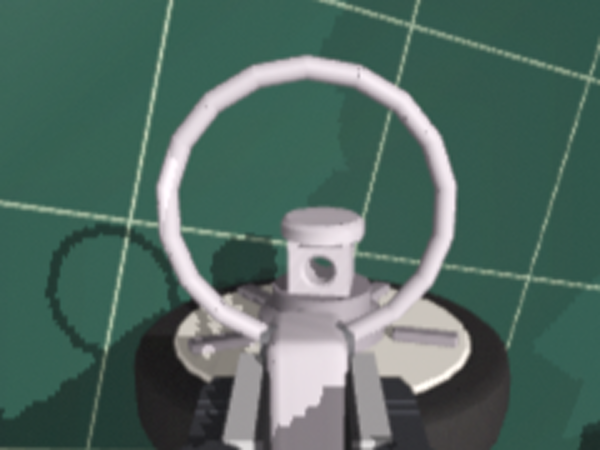

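The wrist view shows the hole face-on at crop (321,266), the flat symmetric about it, and the pin head at crop 312. The tilt matches. The pin needs about 3.3 mm to +y, which agrees with the plan.

Call:
{"method": "move_arm", "body": {"jaw": [1.2,1.2,1.2,1.2,1.2,1.2], "dp": [[0,0.33,0],[0,0,1],[0,0,1],[0,0,0.8],[0,0,0],[0,0,0]], "turn": [[-0.012,0,0],[0,0,0],[0,0,0],[0,0,0],[0,0,0],[0,0,0]]}}

```text
time_s: 10.6
position: [0.4765, 0.0263, 0.1274]
tool_rot: [[-0.244, 0.897, 0.368], [0.97, 0.226, 0.092], [-0.0, 0.379, -0.925]]
ft_force: [-0.1, 0.8, -1.1]
grip_width: 0.0145
gripper_force: 60.1
```

```bash
python3 - <<'E'
from h import *
st=observe(); T=T_wc("wrist",st); im,d=cams.get_image("wrist"); np.savez("w5.npz",im=im,d=d,T=T)
print(loc(st["position"]),st["time_s"],st["ft_force"]); P,Rt=pose(.39,.064); plan(P,Rt)
cv2.imwrite("pics/w5.png",cv2.resize(im[140:280,230:410],(720,560),interpolation=cv2.INTER_CUBIC)[...,::-1])
E
```

```text
[  3.19779307 -26.50178356  62.36282249] 10.6 [-0.1087288   0.78689434 -1.10983228]
dp_tool cm [-0.    0.07  0.41] |d| 0.41 turn [-0.0006  0.0004  0.0006]
```

View pics/w5.png

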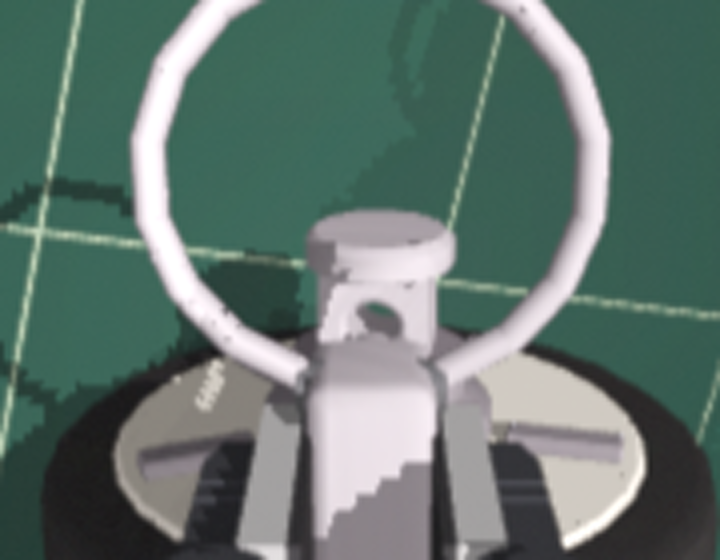

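The hole is at crop (379,320) and the head centre at 376, so the pin needs about 0.8 mm more to +y. Now the feel-in.

Call:
{"method": "move_arm", "body": {"jaw": [1.2,1.2,1.2,1.2,1.2,1.2,1.2], "dp": [[0,0.08,0.2],[0,0,0.2],[0,0,0.1],[0,0,0.1],[0,0,0.1],[0,0,0.1],[0,0,0]], "turn": [[0,0,0],[0,0,0],[0,0,0],[0,0,0],[0,0,0],[0,0,0],[0,0,0]]}}

```text
time_s: 11.23
position: [0.48, 0.0268, 0.1213]
tool_rot: [[-0.244, 0.897, 0.369], [0.97, 0.226, 0.092], [-0.001, 0.381, -0.925]]
ft_force: [-6.8, -1.1, 12.9]
grip_width: 0.0142
gripper_force: 62.0
```

```bash
cat > s.py <<'E'
from h import *
import sys
a=float(sys.argv[1]); t=float(sys.argv[2])
st=observe(); print("loc",loc(st["position"]).round(2),st["time_s"],"F tool",(np.array(st["ft_force"])@np.array(st["tool_rot"])).round(2)); P,Rt=pose(a,t); plan(P,Rt)
E
python3 s.py .39 .06
```

```text
loc [  2.89 -22.91  56.31] 11.2333 F tool [  0.6   -1.46 -14.6 ]
dp_tool cm [ 0.01 -0.02  0.08] |d| 0.08 turn [0.0005 0.0012 0.0006]
```

Call:
{"method": "move_arm", "body": {"jaw": [1.2,1.2,1.2], "dp": [[0,0,-0.1],[0.08,0,0],[0,0,0]], "turn": [[0,0,0],[0,0,0],[0,0,0]]}}

```text
time_s: 11.48
position: [0.4795, 0.0273, 0.1217]
tool_rot: [[-0.243, 0.897, 0.369], [0.97, 0.226, 0.091], [-0.001, 0.38, -0.925]]
ft_force: [-3.6, -2.0, 4.8]
grip_width: 0.0145
gripper_force: 61.0
```

```bash
python3 s.py .39 .06
```

```text
loc [  3.5  -23.25  56.69] 11.4833 F tool [-1.11 -1.86 -5.91]
dp_tool cm [-0.05 -0.01  0.13] |d| 0.14 turn [-0.0001  0.0014  0.0004]
```

Call:
{"method": "move_arm", "body": {"jaw": [1.2,1.2], "dp": [[0,-0.08,0],[0,0,0]], "turn": [[0,0,0],[0,0,0]]}}

```text
time_s: 11.65
position: [0.4792, 0.0271, 0.1215]
tool_rot: [[-0.243, 0.897, 0.37], [0.97, 0.225, 0.091], [-0.001, 0.381, -0.925]]
ft_force: [-1.9, -0.5, 5.3]
grip_width: 0.0143
gripper_force: 61.0
```

```bash
python3 s.py .39 .06
```

```text
loc [  3.35 -23.6   56.54] 11.65 F tool [-0.03  0.22 -5.6 ]
dp_tool cm [-0.03  0.03  0.13] |d| 0.13 turn [0.0008 0.0015 0.0001]
```

Call:
{"method": "move_arm", "body": {"jaw": [1.2,1.2,1.2], "dp": [[0,0,0.1],[0,0,0.05],[0,0,0]], "turn": [[0,0,0],[0,0,0],[0,0,0]]}}

```text
time_s: 11.9
position: [0.4794, 0.0277, 0.1195]
tool_rot: [[-0.243, 0.897, 0.368], [0.97, 0.225, 0.092], [0.0, 0.38, -0.925]]
ft_force: [2.0, 2.0, -0.8]
grip_width: 0.0145
gripper_force: 60.0
```

```bash
python3 s.py .39 .06
```

```text
loc [  3.92 -23.31  54.51] 11.9 F tool [1.41 1.95 1.63]
dp_tool cm [-0.09  0.08 -0.07] |d| 0.14 turn [-0.0007 -0.     -0.0004]
```

Call:
{"method": "move_arm", "body": {"jaw": [1.2,1.2,1.2,1.2,1.2], "dp": [[0,0,0.1],[0,0,0.1],[0,0,0.1],[0,0,0.1],[0,0,0]], "turn": [[0,0,0],[0,0,0],[0,0,0],[0,0,0],[0,0,0]]}}

```text
time_s: 12.32
position: [0.4809, 0.028, 0.1159]
tool_rot: [[-0.243, 0.897, 0.368], [0.97, 0.225, 0.092], [-0.0, 0.38, -0.925]]
ft_force: [2.2, 4.6, -0.9]
grip_width: 0.0143
gripper_force: 60.0
```

```bash
python3 s.py .39 .06
```

```text
loc [  3.76 -21.75  50.94] 12.3167 F tool [3.91 2.7  2.06]
dp_tool cm [-0.08  0.07 -0.46] |d| 0.47 turn [-0.0004  0.0005 -0.0001]
```

Call:
{"method": "move_arm", "body": {"jaw": [1.2,1.2,1.2,1.2,1.2], "dp": [[0.05,0.04,0.1],[0,0,0.1],[0,0,0.1],[0,0,0.1],[0,0,0]], "turn": [[0,0,0],[0,0,0],[0,0,0],[0,0,0],[0,0,0]]}}

```text
time_s: 12.73
position: [0.4827, 0.0287, 0.1124]
tool_rot: [[-0.243, 0.897, 0.369], [0.97, 0.225, 0.092], [-0.001, 0.38, -0.925]]
ft_force: [2.7, 2.8, -0.6]
grip_width: 0.0144
gripper_force: 60.0
```

```bash
python3 s.py .39 .05
```

```text
loc [  4.03 -19.83  47.39] 12.7333 F tool [2.09 2.86 1.86]
dp_tool cm [-0.1   0.03  0.14] |d| 0.17 turn [-0.0004  0.0009 -0.0001]
```

Call:
{"method": "move_arm", "body": {"jaw": [1.2,1.2,1.2,1.2], "dp": [[0.03,0.36,0.01],[0,0.33,0.01],[0,0.33,0.01],[0,0,0]], "turn": [[0.065,0,0],[0.065,0,0],[0.065,0,0],[0,0,0]]}}

```text
time_s: 13.07
position: [0.4925, 0.0316, 0.1154]
tool_rot: [[-0.244, 0.952, 0.184], [0.97, 0.24, 0.046], [-0.001, 0.19, -0.982]]
ft_force: [-2.4, 0.8, 1.1]
grip_width: 0.0144
gripper_force: 60.4
```

```bash
python3 s.py .195 .0514
```

```text
loc [ 4.46 -9.62 50.41] 13.0667 F tool [ 1.39 -1.89 -1.5 ]
dp_tool cm [-0.15 -0.03 -0.01] |d| 0.15 turn [-0.0039  0.0007  0.0008]
```

Turns freely. Finishing the turn to upright.

Call:
{"method": "move_arm", "body": {"jaw": [1.2,1.2,1.2,1.2], "dp": [[0.02,0.31,0.01],[0,0.33,0.01],[0,0.33,0.01],[0,0,0]], "turn": [[0.065,0,0],[0.065,0,0],[0.061,0,0],[0,0,0]]}}

```text
time_s: 13.4
position: [0.5017, 0.0342, 0.1158]
tool_rot: [[-0.244, 0.97, 0.002], [0.97, 0.244, 0.001], [0.0, 0.002, -1.0]]
ft_force: [-2.9, -0.2, 3.3]
grip_width: 0.0145
gripper_force: 60.6
```

```bash
python3 s.py 0 .0288
```

```text
loc [ 4.7  -0.09 50.85] 13.4 F tool [ 0.56 -2.87 -3.31]
dp_tool cm [-0.17  0.01  2.2 ] |d| 2.21 turn [ 0.0019 -0.0001  0.0009]
```

Call:
{"method": "move_arm", "body": {"jaw": [1.2,1.2,1.2,1.2,1.2], "dp": [[0,-0.02,0.2],[0,0,0.2],[0,0,0.2],[0,0,0.2],[0,0,0]], "turn": [[0,0,0],[0,0,0],[0,0,0],[0,0,0],[0,0,0]]}}

```text
time_s: 13.82
position: [0.5016, 0.034, 0.1085]
tool_rot: [[-0.243, 0.97, 0.009], [0.97, 0.243, 0.002], [-0.001, 0.01, -1.0]]
ft_force: [4.3, 3.8, -0.2]
grip_width: 0.0141
gripper_force: 60.1
```

```bash
python3 s.py 0 .0212
```

```text
loc [ 4.56 -0.25 43.55] 13.8167 F tool [2.63 5.05 0.29]
dp_tool cm [-0.15  0.    2.23] |d| 2.24 turn [ 0.0095  0.0007 -0.0005]
```

Call:
{"method": "move_arm", "body": {"jaw": [1.2,1.2,1.2,1.2,1.2,1.2], "dp": [[0.03,0.05,0.2],[0,0,0.25],[0,0,0.25],[0,0,0.25],[0,0,0.25],[0,0,0]], "turn": [[0.005,0,0],[0,0,0],[0,0,0],[0,0,0],[0,0,0],[0,0,0]]}}

```text
time_s: 14.32
position: [0.5019, 0.0342, 0.0959]
tool_rot: [[-0.243, 0.97, 0.001], [0.97, 0.243, -0.001], [-0.001, 0.001, -1.0]]
ft_force: [5.3, 2.3, -2.1]
grip_width: 0.0145
gripper_force: 60.0
```

```bash
python3 s.py 0 .0212
```

```text
loc [ 4.69  0.07 30.86] 14.3167 F tool [0.95 5.65 2.15]
dp_tool cm [-0.17 -0.01  0.97] |d| 0.98 turn [ 0.0011  0.001  -0.0003]
```

Call:
{"method": "move_arm", "body": {"jaw": [1.2,1.2,1.2,1.2,1.2,1.2], "dp": [[0,0.04,0.2],[0,0,0.2],[0,0,0.2],[0,0,0.1],[0,0,0.1],[0,0,0]], "turn": [[0,0,0],[0,0,0],[0,0,0],[0,0,0],[0,0,0],[0,0,0]]}}

```text
time_s: 14.82
position: [0.502, 0.0343, 0.0881]
tool_rot: [[-0.243, 0.97, -0.001], [0.97, 0.243, -0.001], [-0.001, -0.001, -1.0]]
ft_force: [5.2, 0.6, -1.7]
grip_width: 0.0143
gripper_force: 60.1
```

```bash
python3 s.py 0 .0212
```

```text
loc [ 4.76  0.21 23.15] 14.8167 F tool [-0.7   5.15  1.68]
dp_tool cm [-0.18 -0.02  0.19] |d| 0.26 turn [-0.0011  0.0009 -0.0002]
```

Call:
{"method": "move_arm", "body": {"jaw": [1.2,1.2,1.2,1.2], "dp": [[0,0.02,0.1],[0,0,0.1],[0,0,0.1],[0,0,0]], "turn": [[0,0,0],[0,0,0],[0,0,0],[0,0,0]]}}

```text
time_s: 15.15
position: [0.5024, 0.0344, 0.0862]
tool_rot: [[-0.244, 0.97, 0.0], [0.97, 0.244, -0.001], [-0.001, -0.0, -1.0]]
ft_force: [2.3, 2.2, 11.0]
grip_width: 0.0143
gripper_force: 61.6
```

```bash
python3 s.py 0 .0212
```

```text
loc [ 4.77  0.62 21.21] 15.15 F tool [  1.51   2.77 -11.02]
dp_tool cm [-0.18 -0.06  0.  ] |d| 0.19 turn [-0.0001  0.0014 -0.0001]
```

Shoulder seated with 11 N at the expected height. Letting go and checking from the wrist.

Call:
{"method": "move_arm", "body": {"jaw": [2.2,3,3.5,3.5,3.5,3.5,3.5,3.5], "dp": [[0,0,0],[0,0,0],[0,0,0],[0,0,-1],[0,0,-2],[0,0,-2],[0,0,-1.5],[0,0,0]], "turn": [[0,0,0],[0,0,0],[0,0,0],[0,0,0],[0,0,0],[0,0,0],[0,0,0],[0,0,0]]}}

```text
time_s: 15.82
position: [0.5027, 0.0343, 0.1526]
tool_rot: [[-0.244, 0.97, 0.002], [0.97, 0.244, -0.002], [-0.002, 0.001, -1.0]]
ft_force: [0.6, 0.4, -0.3]
grip_width: 0.0349
gripper_force: 0.0
```

```bash
python3 - <<'E'
from h import *
st=observe(); T=T_wc("wrist",st); im,d=cams.get_image("wrist"); C=cloud("wrist",d,T)
L=np.stack([C[...,:]@nA-S_H,C@lA-L_H,C[...,2]-Z_H],-1)*1000
m=(abs(L[...,1])<12)&(L[...,0]>-10)&(L[...,0]<24)&(L[...,2]>32)&(L[...,2]<60)
print("head",m.sum(),L[m].mean(0).round(1),L[m].min(0).round(1),L[m].max(0).round(1),np.percentile(L[m][:,2],[5,50,95]).round(1))
r=(abs(L[...,1])<4)&(L[...,0]>55)&(L[...,0]<85)&(L[...,2]>5)&(L[...,2]<60)
print("ring far",r.sum(),L[r].mean(0).round(1),L[r].max(0).round(1)); print(loc(st["position"]).round(1),st["time_s"])
cv2.imwrite("pics/w6.png",cv2.resize(im[60:300,200:440],(600,600),interpolation=cv2.INTER_CUBIC)[...,::-1])
E
```

```text
head 778 [11.4 -1.3 35. ] [-3.1 -9.  32. ] [23.9  6.7 37.7] [33.  35.1 36.6]
ring far 74 [73.5  0.1 22. ] [75.5  3.8 24.1]
[ 4.6  0.9 87.6] 15.8167
```

View pics/w6.png

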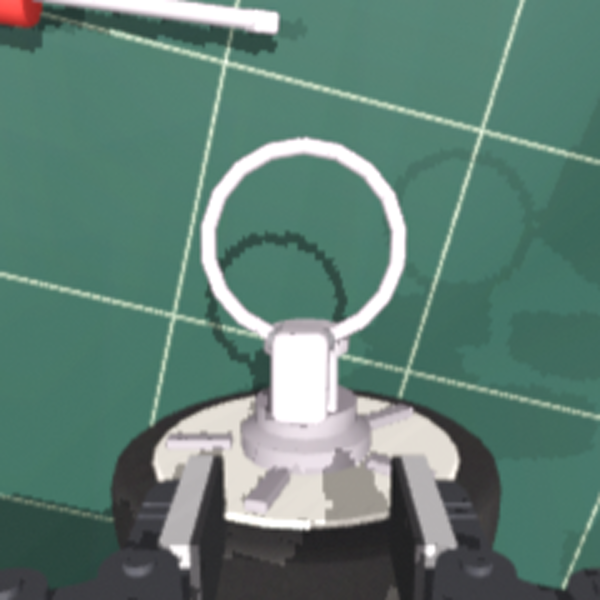

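The picture shows the pin upright in the axle, with its head at crop (303,378) and the ring open outboard, far side at crop (305,145). It's seated: head top 35–36 mm above the axle centre. Now the ring.

Call:
{"method": "move_arm", "body": {"jaw": [0,0,0,0,0,0,0,0], "dp": [[2.5,-0.1,0],[2.5,0,0],[1.8,0,0],[0,0,2.5],[0,0,2],[0,0,1],[0,0,0],[0,0,0]], "turn": [[0,0,0],[0,0,0],[0,0,0],[0,0,0],[0,0,0],[0,0,0],[0,0,0],[0,0,0]]}}

```text
time_s: 16.53
position: [0.4838, 0.1001, 0.0944]
tool_rot: [[-0.243, 0.97, -0.004], [0.97, 0.243, -0.001], [-0.0, -0.004, -1.0]]
ft_force: [0.6, 1.5, -0.3]
grip_width: 0.0003
gripper_force: 0.0
```

```bash
python3 s.py 0 .02
```

```text
loc [73.06 -1.41 29.39] 16.5333 F tool [1.26 0.93 0.29]
dp_tool cm [-7.01  0.15  0.94] |d| 7.07 turn [-0.0045  0.     -0.0002]
```

Call:
{"method": "move_arm", "body": {"jaw": [0,0,0,0,0], "dp": [[0,0.1,0.6],[-0.1,0,0.55],[-0.2,0,0.55],[-0.2,0,0.5],[0,0,0]], "turn": [[0,0,0],[0,0,0],[0,0,0],[0,0,0],[0,0,0]]}}

```text
time_s: 16.95
position: [0.4864, 0.0952, 0.0726]
tool_rot: [[-0.243, 0.97, -0.002], [0.97, 0.243, -0.001], [-0.0, -0.003, -1.0]]
ft_force: [-0.6, 1.5, 2.0]
grip_width: 0.0
gripper_force: 1.5
```

```bash
python3 s.py 0 .02
```

```text
loc [ 6.764e+01 -2.000e-02  7.610e+00] 16.95 F tool [ 1.56 -0.21 -1.96]
dp_tool cm [-6.46  0.   -1.24] |d| 6.58 turn [-0.0026  0.0004 -0.0006]
```

Ring follows with about 2 N. Continuing along the arc past 0.88 rad.

Call:
{"method": "move_arm", "body": {"jaw": [0,0,0,0,0,0,0], "dp": [[-0.25,0,0.5],[-0.3,0,0.5],[-0.3,0,0.45],[-0.35,0,0.4],[-0.4,0,0.35],[-0.4,0,0.35],[0,0,0]], "turn": [[0,0,0],[0,0,0],[0,0,0],[0,0,0],[0,0,0],[0,0,0],[0,0,0]]}}

```text
time_s: 17.53
position: [0.4914, 0.0752, 0.0471]
tool_rot: [[-0.243, 0.97, -0.003], [0.97, 0.243, -0.001], [-0.001, -0.003, -1.0]]
ft_force: [-0.1, 0.2, 0.7]
grip_width: -0.0001
gripper_force: 0.0
```

```bash
python3 s.py 0 .02
```

```text
loc [ 47.03  -0.06 -17.9 ] 17.5333 F tool [ 0.21 -0.08 -0.68]
dp_tool cm [-4.41 -0.   -3.79] |d| 5.81 turn [-0.0028  0.0007 -0.001 ]
```

Call:
{"method": "move_arm", "body": {"jaw": [0,0,0,0,0,0,0,0,0], "dp": [[1,0,0],[2.5,0,0],[2.5,0,0],[0,0,-3.5],[0,0,-4],[0,0,-3],[0,0,-2],[0,0,0],[0,0,0]], "turn": [[0,0,0],[0,0,0],[0,0,0],[0,0,0],[0,0,0],[0,0,0],[0,0,0],[0,0,0],[0,0,0]]}}

```text
time_s: 18.28
position: [0.4769, 0.1351, 0.1735]
tool_rot: [[-0.244, 0.97, 0.001], [0.97, 0.244, -0.001], [-0.001, 0.0, -1.0]]
ft_force: [0.4, 0.1, -1.3]
grip_width: -0.0004
gripper_force: 0.0
```

```bash
python3 - <<'E'
from h import *
st=observe(); print(loc(st["position"]),st["time_s"],st["ft_force"])
im,d=cams.get_image("scene"); C=cloud("scene",d,T_wc("scene"))
a=cv2.resize(im[130:230,180:300],(600,500),interpolation=cv2.INTER_CUBIC)
cv2.imwrite("pics/s7.png",a[...,::-1])
T=T_wc("scene")
for nm,p in(("grip",(4,0,30)),("ring end shut",(18-54*.198,0,26-54*.98)),("ring end open",(72,0,26)),("ring mid shut",(18-27*.198,0,26-27*.98))):
    u,v=proj("scene",W(S_H+p[0]/1e3,L_H+p[1]/1e3,Z_H+p[2]/1e3),T); print(nm,((u-180)*5,(v-130)*5))
E
```

```text
[108.66038203   0.44325942 108.54173306] 18.2833 [ 0.36057907  0.14301939 -1.31509575]
grip (np.float64(288.9985716581364), np.float64(205.6495248712261))
ring end shut (np.float64(319.679309995131), np.float64(318.07787263193643))
ring end open (np.float64(483.04295969576657), np.float64(209.84235421960165))
ring mid shut (np.float64(324.833359148867), np.float64(266.770037013562))
```

View pics/s7.png

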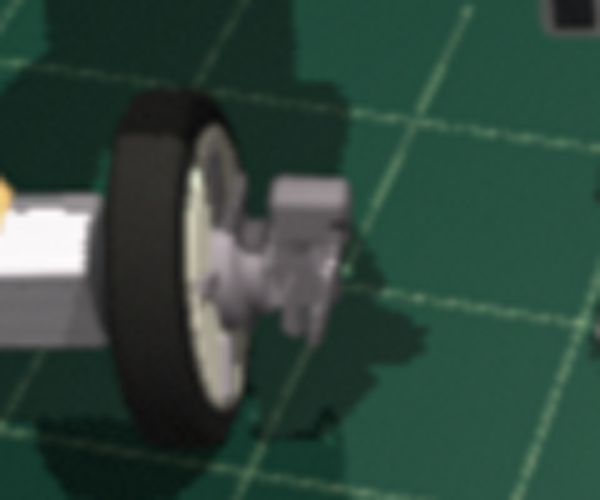

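The picture shows the wheel home, the pin's head at (310,205) and the ring hanging closed against the shank end at (310,335). One depth check of seating, then hand in.

Call:
{"method": "move_arm", "body": {"jaw": [0,0,0,0,0], "dp": [[-3.5,0,0],[-3.5,0,0],[-1.5,0,0],[0,0,0],[0,0,0]], "turn": [[0,0,0],[0,0,0],[0,0,0],[0,0,0],[0,0,0]]}}

```text
time_s: 18.75
position: [0.4972, 0.052, 0.1716]
tool_rot: [[-0.242, 0.97, -0.004], [0.97, 0.242, -0.0], [0.001, -0.004, -1.0]]
ft_force: [-0.6, -0.8, 0.3]
grip_width: 0.0002
gripper_force: 0.0
```

```bash
python3 - <<'E'
from h import *
st=observe(); T=T_wc("wrist",st); im,d=cams.get_image("wrist"); C=cloud("wrist",d,T)
L=np.stack([C@nA-S_H,C@lA-L_H,C[...,2]-Z_H],-1)*1000
m=(abs(L[...,1])<12)&(L[...,0]>-10)&(L[...,0]<26)&(L[...,2]>31)&(L[...,2]<60)
print(m.sum(),L[m].mean(0).round(1),np.percentile(L[m],[3,97],axis=0).round(1)); q=L[m]
A=np.c_[q[:,:2],np.ones(len(q))]; k=(q[:,2]>np.percentile(q[:,2],40)); print("top plane slope x,y",np.linalg.lstsq(A[k],q[k,2],rcond=None)[0])
print(cv2.minAreaRect(q[:,:2].astype(np.float32)),st["time_s"])
f=C[(abs(L[...,1])<60)&(L[...,0]<-15)&(L[...,0]>-50)&(L[...,2]>-40)&(L[...,2]<52)]@nA; h,e=np.histogram(f,bins=np.arange(-.16,-.09,.001)); print("face s",e[h.argmax()])
cv2.imwrite("pics/w8.png",cv2.resize(im[60:300,200:440],(600,600),interpolation=cv2.INTER_CUBIC)[...,::-1])
E
```

```text
631 [12.  -1.6 34.9] [[-0.3 -9.  32.4]
 [23.8  5.8 36.7]]
top plane slope x,y [-3.83806553e-02  3.08377954e-02  3.60169919e+01]
((11.36467456817627, -1.6552085876464844), (15.1437406539917, 26.445112228393555), 89.84906768798828) 18.75
face s -0.11999999999999997
```

View pics/w8.png

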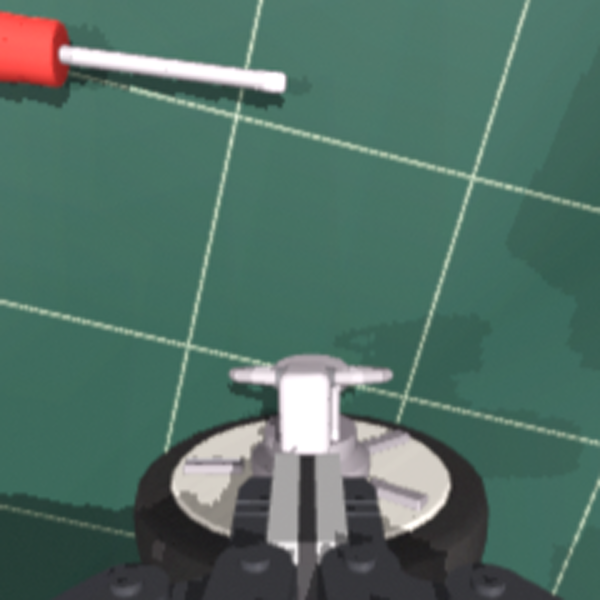

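The ring is shut round the axle end, wire ends at crop (235,375) and (388,375). The head is level and seated, and the wheel is home.

```bash
python3 -c "
from h import *
print(ticket.close_job())"
```

```text
the job is handed in; nothing more can be done
None
```

I pushed the wheel home, seated the linch pin in the cross hole with its ring shut round the axle end, let go, and handed the job in at about 19 s; the hand-in gave no verdict back.

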